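# Set the blue-dotted bulls on their display stands

### The job

Put each of the three white, blue-dotted bulls on the display stand of its own size: the large bull on the large red stand first, then the medium bull on the medium yellow stand, and last the small bull on the small green stand. Set each one down gently, upright in the middle of its stand and lengthwise along it (facing either way), and let go of it before taking the next. Leave the brown bull, the angel and the copper jug where they stand.

Things in the scene. Friction and masses are not known exactly. Their poses are not given: they have to be found in the camera images.
- bull_large_mid (a point): The large white clay bull with blue dots and blue horns, 104 long (x, head to +x), 40 wide (y) and 68 mm tall, loose, standing on four legs on the glass shelf. The point is its middle: half its length, half its width, 34 mm above its feet; z up. Its trunk has flat parallel sides 40 mm apart from 27 to 49 mm above the feet (the trunk itself, with rounded edges, from 20 to 56 mm) and from 41 mm behind the point to 21 mm ahead of it, so it can be gripped across y at the point.
- bull_medium_mid (a point): The medium white clay bull with blue dots and blue horns, 82 long (x, head to +x), 32 wide (y) and 54 mm tall, loose, standing on four legs on the glass shelf. The point is its middle: half its length, half its width, 27 mm above its feet; z up. Its trunk has flat parallel sides 32 mm apart from 21 to 39 mm above the feet (the trunk itself, with rounded edges, from 16 to 44 mm) and from 33 mm behind the point to 16 mm ahead of it, so it can be gripped across y at the point.
- bull_small_mid (a point): The small white clay bull with blue dots and blue horns, 60 long (x, head to +x), 24 wide (y) and 42 mm tall, loose, standing on four legs on the glass shelf. The point is its middle: half its length, half its width, 21 mm above its feet; z up. Its trunk has flat parallel sides 24 mm apart from 16 to 31 mm above the feet (the trunk itself, with rounded edges, from 13 to 34 mm) and from 24 mm behind the point to 12 mm ahead of it, so it can be gripped across y at the point.
- stand_large_top (a point): The large display stand: a fixed red rectangular block with a flat top, 120 (x) by 76 (y) by 12 mm high, on the glass shelf. The point is the centre of its top face, z up; x runs along its length.
- stand_medium_top (a point): The medium display stand: a fixed yellow rectangular block with a flat top, 100 (x) by 64 (y) by 18 mm high, on the glass shelf. The point is the centre of its top face, z up; x runs along its length.
- stand_small_top (a point): The small display stand: a fixed green rectangular block with a flat top, 80 (x) by 52 (y) by 24 mm high, on the glass shelf. The point is the centre of its top face, z up; x runs along its length.
- bull_brown_mid (a point): Bystander: a plain brown terracotta bull without dots, 82 long (x), 32 wide, 54 mm tall, loose; the point is its middle, 27 mm above its feet.
- angel_mid (a point): Bystander: a winged clay angel in a pink dress with a brass halo, 52 mm across the foot, about 70 mm across the wings (y), 76 mm tall, loose; the point is on its axis, 38 mm above the foot.
- jug_mid (a point): Bystander: a miniature copper jug, 60 mm in diameter, 68 mm tall, its handle reaching 41 mm from the axis to -x, loose; the point is on its axis, 34 mm above the foot. The glass shelf that all nine things stand on is flat and level, its top 30 mm above the work surface; along its far edge, beyond these things, stand a fixed clay ark boat and clay pots up to 76 mm tall.

How it is judged (in metres and radians):
On the way, in this order (a step that is already met when the one before it is completed fails the run):
1. the large dotted bull stands on the large stand, released (horizontal distance between bull_large_mid and stand_large_top below 0.015 m and z of bull_large_mid in the frame of stand_large_top between 0.028 and 0.04 m and angle between bull_large_mid's own z axis and vertical below 0.15 rad and angle between the x axis of bull_large_mid and the x axis of stand_large_top, either way round below 0.3 rad and contact force between the fingers and bull_large below 0.05 N and linear speed of bull_large below 0.02 m/s), for 0.2 s.
2. the medium dotted bull stands on the medium stand, released (horizontal distance between bull_medium_mid and stand_medium_top below 0.015 m and z of bull_medium_mid in the frame of stand_medium_top between 0.021 and 0.033 m and angle between bull_medium_mid's own z axis and vertical below 0.15 rad and angle between the x axis of bull_medium_mid and the x axis of stand_medium_top, either way round below 0.3 rad and contact force between the fingers and bull_medium below 0.05 N and linear speed of bull_medium below 0.02 m/s), for 0.2 s.
3. the small dotted bull stands on the small stand, released (horizontal distance between bull_small_mid and stand_small_top below 0.015 m and z of bull_small_mid in the frame of stand_small_top between 0.015 and 0.027 m and angle between bull_small_mid's own z axis and vertical below 0.15 rad and angle between the x axis of bull_small_mid and the x axis of stand_small_top, either way round below 0.3 rad and contact force between the fingers and bull_small below 0.05 N and linear speed of bull_small below 0.02 m/s), for 0.2 s.
At the end, for the whole second after the job is handed in: Each dotted bull at rest, released, on the stand of its size: within 15 mm of its centre, feet on its top within 6 mm, upright within 0.15 rad, along it within 0.3 rad (either way). Brown bull, angel and jug within 20 mm of their starts (all of step 1 and all of step 2 and all of step 3 and distance of each of bull_brown_mid, angel_mid, jug_mid from where it was at the start of the episode below 0.02 m); the robot touches nothing.
It fails at once if the brown bull, the angel or the jug is shifted by more than 20 mm or tipped by more than 0.3 rad (distance of any of bull_brown_mid, angel_mid, jug_mid from where it was at the start of the episode above 0.02 m or angle between any of bull_brown_mid, angel_mid, jug_mid's own z axis and vertical above 0.3 rad).
It fails at once if a dotted bull is dropped: out of the fingers and faster than 0.5 m/s (a fall of about 13 mm) ((contact force between the fingers and bull_large below 0.05 N and linear speed of bull_large above 0.5 m/s) or (contact force between the fingers and bull_medium below 0.05 N and linear speed of bull_medium above 0.5 m/s) or (contact force between the fingers and bull_small below 0.05 N and linear speed of bull_small above 0.5 m/s)).
It also fails if it takes over 109 s, if anything falls off the work surface, if the arm or the gripper's body presses on something with over 40 N, if the wrist force passes 120 N, or if a joint passes its speed limit or range.

### The arm

A 6-joint arm with a two-finger parallel gripper is mounted at the origin on the work surface. World frame = base frame: x ahead of the robot, y to its left, z up, the work surface at z = 0. Lengths are in m, angles in degrees, forces in N, time in s.
With the tool pointing down it reaches from about 0.325 to 0.85 m from the base axis. Payload 15.5 kg.
Tool frame: the origin (TCP) lies at the very end of the fingers, on their centre line; the grasp point (between the pads) lies arm.grip_depth behind it (arm.grip_depth is the distance from the TCP to the grasp point, in m); z points along the fingers, y is the direction in which the jaws open and shut (so a half turn about z gives the same grasp; the last joint's range is limited). The gripper opens to 91 mm and grips with 3 to 60 N. Pads are 32 mm wide; open, the fingers measure 118 mm over their backs; the gripper's body (76 mm by 178 mm) begins 60 mm behind the grasp point.
Start: joints at [68.554, 28.281, 77.091, -0, 74.628, -5.472], TCP at [0.172, 0.601, 0.187] pointing down, gripper open.
Joint ranges: [-166.48, 166.48], [-47.26, 123.95], [12.59, 153.08], [-70.14, 250.14], [6.76, 159.57], [-176.63, 176.63]. Speed limits (degrees/s): [108.29, 108.29, 147.25, 172.46, 172.46, 172.46].

### API

Orientations are given as a 3x3 rotation matrix whose columns are the frame's x, y, z axes.
In Python, from rig import arm gives the robot as it stands. Calls block until the motion is done:
- arm.move_to(position, orientation): joint-space move of the TCP to a pose.
- arm.move_l(position, orientation=None, feed=0.15): straight line of the TCP; orientation=None keeps the orientation; feed is the mean speed in m/s.
- arm.move_joints(angles): joint-space move.
- arm.grip(opening): finger opening in m; the grip force is fixed at half the most; returns when the fingers have stopped.
- arm.sleep(seconds).
- arm.solve_ik(position, orientation): joint angles nearest the present ones, or None.
- arm.snapshot(name): name is "scene" or "top" or "wrist"; returns the picture (384x512x3 uint8, red, green, blue); there is no depth.
- arm.get_calibration(name): a dict with "intrinsics" (3x3 intrinsics, pixels), "cam_to_world" (4x4, takes a point from camera to world coordinates). Camera axes: x right, y down, z forward; pixel columns grow to the right and rows downward; lengths in m; the calibration is good to about 2 mm. A picture is of the moment at which its call begins: read the wrist's pose just before it. get_calibration takes no time and is no camera call; for the wrist camera it gives the pose at the moment of the call.
A pose or a line that the arm cannot do raises arm.Unreachable and nothing moves.
- arm.sign_off(): hands the job in, once; it reports no verdict.
Readings, each from a call of its own:
- arm.current_t(): time.
- arm.current_joint_positions(): joint angles.
- arm.current_dq(): joint speeds.
- arm.current_tau(): joint torques, N m.
- arm.current_ee_pos(): TCP position.
- arm.current_tool_rot(): TCP orientation.
- arm.current_force(): force on the tool from outside, world axes, zero at the start.
- arm.current_torque(): the same for the moment, N m.
- arm.current_width(): finger opening in m.
Only numpy, scipy, OpenCV 4.12 (cv2) and the standard library are available. Lean on these libraries where they do the work, as an engineer would, in place of code of your own. Each camera call takes 0.05 s, during which the arm holds its last target.

## Working session

There is one attempt and no reset: what is moved stays moved. The work goes in short steps, each a Python script; the robot and the scene stay as the last script left them, time stands still between calls to the robot, and variables do not carry over. Pictures are saved under pics/ and viewed, and the job is handed in when it is done.

```bash
mkdir -p pics; ls; python3 - <<'E'
from rig import arm
import cv2,numpy as np
for n in ["scene","top","wrist"]:
    c=arm.get_calibration(n); print(n,np.round(c["intrinsics"],1).tolist(),np.round(c["cam_to_world"],3).tolist())
    cv2.imwrite(f"pics/{n}0.png",arm.snapshot(n)[:,:,::-1])
print(arm.current_t(),arm.grip_depth,arm.current_width(),arm.current_tool_rot())
E
```

```text
pics
scene [[376.8, 0.0, 251.7], [0.0, 376.8, 186.1], [0.0, 0.0, 1.0]] [[-0.75, 0.397, -0.53, 1.071], [0.662, 0.438, -0.608, 0.599], [-0.009, -0.806, -0.591, 0.697], [0.0, 0.0, 0.0, 1.0]]
top [[436.1, 0.0, 255.0], [0.0, 436.1, 186.7], [0.0, 0.0, 1.0]] [[0.019, -0.999, 0.042, 0.491], [-1.0, -0.018, 0.008, 0.003], [-0.007, -0.042, -0.999, 1.154], [0.0, 0.0, 0.0, 1.0]]
wrist [[300.3, 0.0, 255.4], [0.0, 300.3, 192.7], [0.0, 0.0, 1.0]] [[0.276, 0.923, 0.269, 0.094], [0.961, -0.265, -0.077, 0.624], [-0.0, 0.28, -0.96, 0.384], [0.0, 0.0, 0.0, 1.0]]
0.15 0.0188 0.09131239098830196 [[-9.61382575e-01  2.75215175e-01 -3.89843186e-04]
 [ 2.75215418e-01  9.61382189e-01 -8.72358069e-04]
 [ 1.34702116e-04 -9.45960702e-04 -9.99999544e-01]]
```

View pics/top0.png

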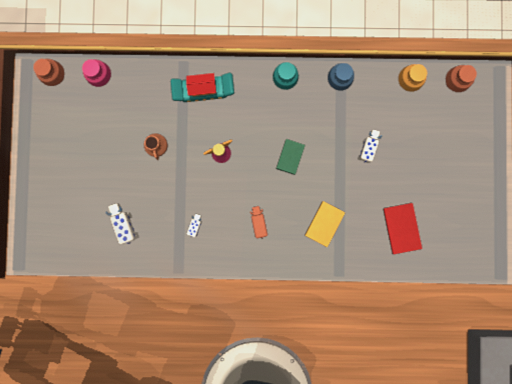

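View pics/scene0.png

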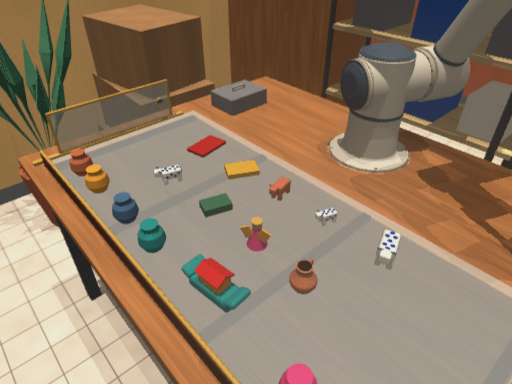

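View pics/wrist0.png

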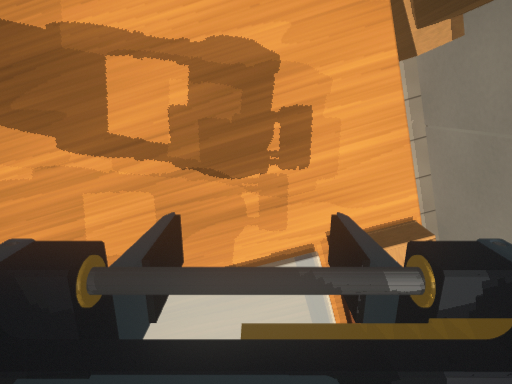

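```bash
cat > h.py <<'E'
from rig import arm
import cv2,numpy as np
def ray(c,uv,z):
    K=c["intrinsics"];T=c["cam_to_world"]
    uv=np.atleast_2d(np.asarray(uv,float))
    d=np.c_[(uv[:,0]-K[0,2])/K[0,0],(uv[:,1]-K[1,2])/K[1,1],np.ones(len(uv))]@T[:3,:3].T
    return (T[:3,3]+d*((z-T[2,3])/d[:,2])[:,None])[:,:2]
def masks(img):
    h=cv2.cvtColor(img,cv2.COLOR_RGB2HSV).astype(int);H,S,V=h[...,0],h[...,1],h[...,2]
    r=img.astype(int)
    return dict(red=((H<6)|(H>174))&(S>190)&(V>120),yellow=(H>18)&(H<28)&(S>150)&(V>150),green=(H>65)&(H<85)&(S>90)&(V<140),
      bull=((S<40)&(V>190))|((H>105)&(H<128)&(S>80)&(V>90)))
def blobs(m,amin=40):
    m=cv2.morphologyEx(m.astype(np.uint8),cv2.MORPH_CLOSE,np.ones((3,3),np.uint8))
    cs,_=cv2.findContours(m,cv2.RETR_EXTERNAL,cv2.CHAIN_APPROX_NONE)
    return [c for c in cs if cv2.contourArea(c)>amin]
def rect(c,cnt,z):
    p=ray(c,cnt[:,0,:],z)
    (cx,cy),(w,h),a=cv2.minAreaRect((p*1000).astype(np.float32))
    if w<h: w,h,a=h,w,a+90
    a=(a+90)%180-90
    return np.round([cx,cy,w,h,a],1)
E
python3 - <<'E'
from h import *
img=cv2.imread("pics/top0.png")[:,:,::-1].copy();c=arm.get_calibration("top")
M=masks(img)
for k,z in dict(red=.042,yellow=.048,green=.054,bull=.07).items():
    for b in blobs(M[k]):
        x,y,w,h=cv2.boundingRect(b)
        if 85<y<270: print(k,(x,y,w,h),rect(c,b,z))
# bystanders
print(np.round(ray(c,[[259,222],[220,151],[154,146]],.07),3))
t=[cv2.resize(img[v-30:v+30,u-30:u+30],(390,390),interpolation=cv2.INTER_NEAREST) for u,v in [(120,224),(371,146)]]
cv2.imwrite("pics/z.png",np.hstack(t)[:,:,::-1])
E
```

```text
red (384, 204, 37, 50) [ 439.2 -363.6  115.    72.5   11.7]
yellow (305, 202, 40, 45) [ 447.5 -165.8   97.5   62.6  -26.7]
green (277, 140, 27, 34) [615.4 -75.5  76.4  47.2 -17.5]
bull (187, 214, 14, 23) [439.3 161.8  55.5  22.  -17.1]
bull (108, 204, 24, 40) [440.3 348.1  99.1  36.7  21.4]
bull (362, 130, 18, 31) [ 646.8 -276.2   77.7   29.8  -16.7]
[[ 0.449 -0.   ]
 [ 0.624  0.101]
 [ 0.634  0.266]]
```

View pics/z.png

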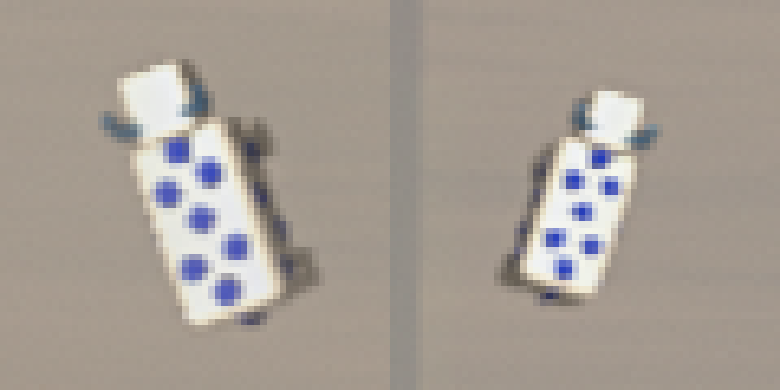

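```bash
cat >> h.py <<'E'
def R(yaw):
    a=np.deg2rad(yaw);x=np.array([np.cos(a),np.sin(a),0]);z=np.array([0,0,-1.]);return np.c_[x,np.cross(z,x),z]
E
python3 - <<'E'
from h import *
for y in (201,21): print(y,arm.solve_ik([.438,.344,.25],R(y)))
arm.move_to([.438,.344,.25],R(201.4))
c=arm.get_calibration("wrist");img=arm.snapshot("wrist")
cv2.imwrite("pics/w1.png",img[:,:,::-1]);np.save("c1.npy",c,allow_pickle=True)
print(arm.current_t(),arm.current_ee_pos())
for b in blobs(masks(img)["bull"],300): print(cv2.boundingRect(b),rect(c,b,.086))
E
```

```text
201 [ 3.20024737e+01  1.94877116e+01  8.15717791e+01 -2.54444375e-14
  7.89405093e+01 -7.89975263e+01]
21 [ 3.20024737e+01  1.94877116e+01  8.15717791e+01 -2.54444375e-14
  7.89405093e+01  1.01002474e+02]
1.6 [0.43747467 0.34467281 0.24979795]
(104, 94, 37, 44) [434.4 175.9  52.6  25.1 -18.1]
```

View pics/w1.png

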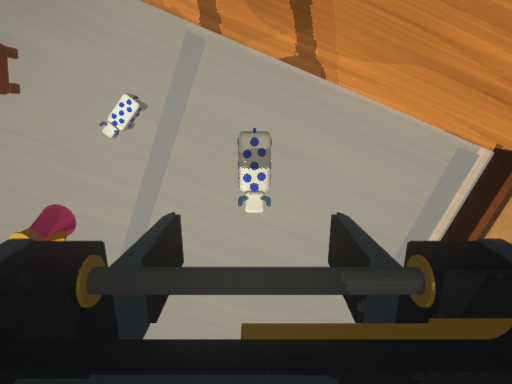

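```bash
python3 - <<'E'
from h import *
img=cv2.imread("pics/w1.png")
cv2.imwrite("pics/w1z.png",cv2.resize(img[120:220,200:310],None,fx=6,fy=5.9,interpolation=cv2.INTER_CUBIC))
c=np.load("c1.npy",allow_pickle=True).item()
for p in [(255,131),(255,193),(238,160),(271,160),(255,212)]: print(p,np.round(ray(c,p,.086)*1000,1))
E
```

```text
(255, 131) [[390.2 327.5]]
(255, 193) [[461.4 355.3]]
(238, 160) [[430.  320.9]]
(271, 160) [[415.4 358.2]]
(255, 212) [[485.  364.5]]
```

View pics/w1z.png

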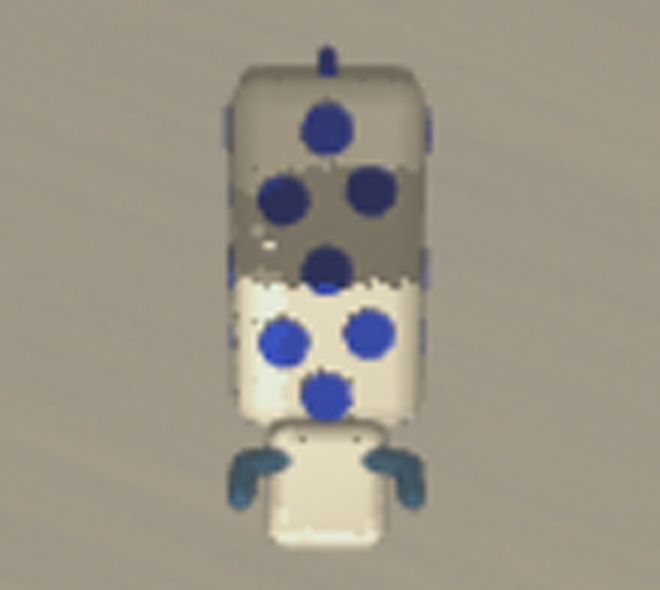

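```bash
python3 - <<'E'
from h import *
arm.move_l([.4363,.3452,.12],R(201.4),feed=.25)
arm.move_l([.4363,.3452,.047],feed=.1)
arm.grip(.025); print("w",arm.current_width(),arm.current_force())
p=arm.current_ee_pos(); print(p)
arm.move_l([p[0],p[1],.2],feed=.15)
print("w",arm.current_width(),arm.current_force())
arm.move_to([.439,-.364,.25],R(191.7))
c=arm.get_calibration("wrist");img=arm.snapshot("wrist")
cv2.imwrite("pics/w2.png",img[:,:,::-1])
print(arm.current_t(),arm.current_ee_pos(),arm.current_width())
for b in blobs(masks(img)["red"],300): print(cv2.boundingRect(b),rect(c,b,.042))
E
```

```text
w 0.03993344223777415 [ 0.66374466 -2.72017689  1.10594365]
[0.4363783  0.34516027 0.04701435]
w 0.04021437923288145 [-0.04705532 -0.09104347 -2.53535739]
7.7167 [ 0.43944562 -0.36335621  0.2499743 ] 0.039951593565751925
```

View pics/w2.png

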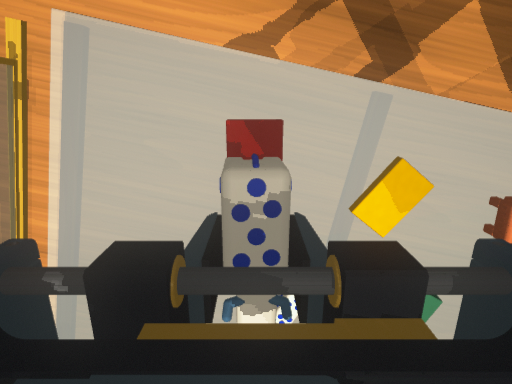

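```bash
python3 - <<'E'
from h import *
c=arm.get_calibration("wrist");img=cv2.imread("pics/w2.png")[:,:,::-1].copy()
h=ray(c,[[226.3,120],[283.5,120]],.042)*1000
m=h.mean(0);print(h.round(1),np.linalg.norm(h[1]-h[0]), "centre",m+60*np.array([np.cos(np.deg2rad(11.7)),np.sin(np.deg2rad(11.7))]), np.rad2deg(np.arctan2(*(h[0]-h[1])[::-1])))
for b in blobs(masks(img)["yellow"],300): print(cv2.boundingRect(b),rect(c,b,.048))
E
```

```text
[[ 387.  -411.4]
 [ 371.7 -337.9]] 75.12376733410827 centre [ 438.13262418 -362.48535321] -78.2786790349941
(352, 158, 82, 79) [ 445.2 -165.8   99.1   63.5  -26.9]
(14, 99, 9, 140) [ 5.127e+02 -6.754e+02  1.965e+02  1.040e+01 -6.000e-01]
(5, 17, 17, 66) [ 358.1 -678.9   71.5   18.2    0.9]
```

```bash
python3 - <<'E'
from h import *
x,y=.4385,-.3630
arm.move_l([x,y,.09],R(191.7),feed=.15)
arm.move_l([x,y,.0597],feed=.04)
print(arm.current_ee_pos(),arm.current_force())
arm.grip(.065); print(arm.current_width(),arm.current_ee_pos())
arm.sleep(.4)
arm.move_l([x,y,.15],feed=.12)
cv2.imwrite("pics/top3.png",arm.snapshot("top")[:,:,::-1])
# medium: hover
arm.grip(.09)
arm.move_to([.646,-.273,.25],R(180-16.7))
c=arm.get_calibration("wrist");img=arm.snapshot("wrist")
cv2.imwrite("pics/w3.png",img[:,:,::-1]);np.save("c3.npy",c,allow_pickle=True)
cv2.imwrite("pics/s3.png",arm.snapshot("scene")[:,:,::-1])
t=cv2.imread("pics/top3.png")[:,:,::-1].copy();ct=arm.get_calibration("top")
print(arm.current_t(),arm.current_ee_pos(),arm.current_joint_positions())
for b in blobs(masks(t)["bull"]):
    if cv2.boundingRect(b)[1]>100: print(cv2.boundingRect(b),rect(ct,b,.085))
E
```

```text
[ 0.43861622 -0.36308497  0.05981928] [ 0.63564146 -0.34298779 -3.05003988]
0.06467514713472186 [ 0.43852553 -0.36299558  0.05973312]
13.4167 [ 0.64479141 -0.27382321  0.24934899] [-2.78829984e+01  3.22780856e+01  5.98455792e+01 -1.29118735e-02
  8.79492554e+01 -1.01153967e+02]
(157, 352, 18, 27) [105.1 221.7  66.2  24.2 -20.2]
(264, 349, 63, 35) [105.2 -92.8 149.1  80.6 -88.8]
(478, 336, 15, 17) [ 167.7 -551.3   44.9   13.7   45.8]
(425, 292, 54, 35) [ 225.6 -468.7   96.2   96.2   44.2]
(455, 245, 14, 20) [ 381.5 -494.2   53.5   10.   -33.4]
(499, 225, 13, 21) [ 4.300e+02 -5.989e+02  4.850e+01  2.910e+01 -3.000e-01]
(186, 214, 15, 24) [439.5 159.2  56.1  23.2 -20.5]
(403, 208, 10, 11) [ 478.2 -363.1   25.3   19.6   14.3]
(488, 203, 24, 28) [ 470.1 -595.6   78.    30.2  -47.2]
(362, 130, 18, 32) [ 642.4 -271.4   81.5   31.   -17.9]
```

View pics/w3.png

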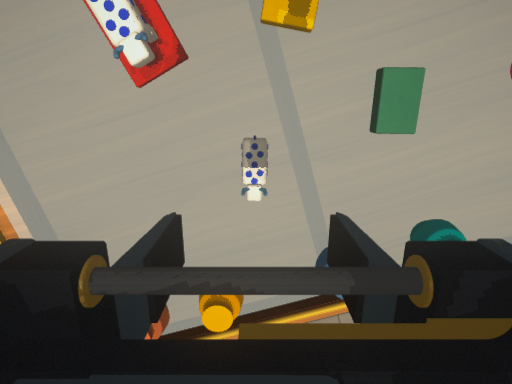

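View pics/s3.png

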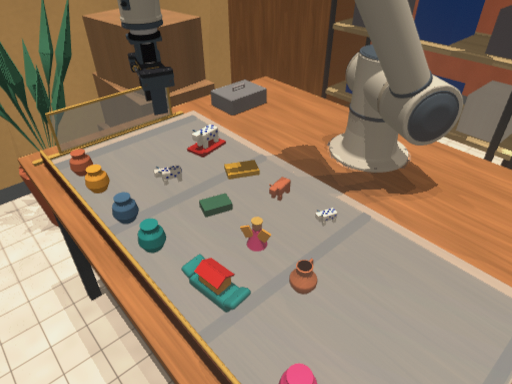

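```bash
python3 - <<'E'
from h import *
t=arm.snapshot("top")
a=cv2.resize(t[190:265,365:440],(480,480),interpolation=cv2.INTER_CUBIC)
cv2.imwrite("pics/t4.png",a[:,:,::-1])
img=cv2.imread("pics/w3.png")
cv2.imwrite("pics/w3z.png",cv2.resize(img[125:210,210:300],None,fx=7,fy=7,interpolation=cv2.INTER_CUBIC))
E
```

```text
(no output)
```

View pics/t4.png

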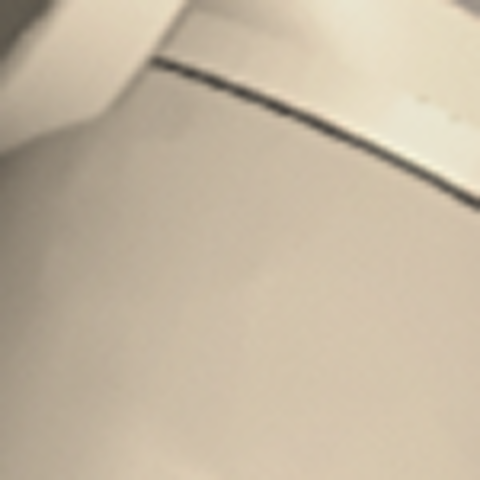

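View pics/w3z.png

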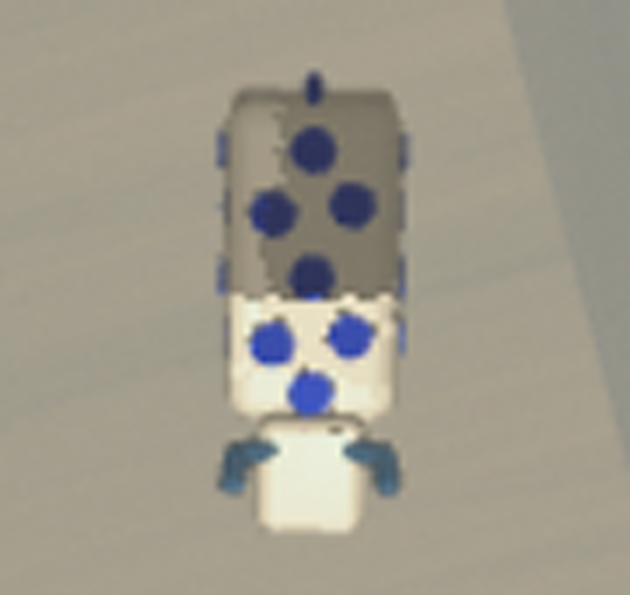

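```bash
python3 - <<'E'
from h import *
c=np.load("c3.npy",allow_pickle=True).item()
a=ray(c,[[254.7,137.6],[254.5,184.4],[254.3,200.9]],.069)*1000
print(a, np.diff(a,axis=0), np.linalg.norm(np.diff(a,axis=0),axis=1))
d=(a[2]-a[0])/np.linalg.norm(a[2]-a[0]);print(np.rad2deg(np.arctan2(d[1],d[0])))
print("mid",a[:2].mean(0)+8.5*d,"tip",a[2]-41*d)
print("large tip", ray(c,[[140,66],[137,52]],.095)*1000,"expected",438.5+52*np.cos(.204),-363+52*np.sin(.204))
E
```

```text
[[ 604.88152299 -261.05033903]
 [ 662.4030698  -278.60883249]
 [ 683.88727415 -285.34569635]] [[ 57.5215468  -17.55849346]
 [ 21.48420435  -6.73686386]] [60.14174124 22.51569166]
-17.093384368370188
mid [ 641.76682555 -272.32799045] tip [ 644.6983688  -273.29456786]
large tip [[ 492.89876883 -357.4686434 ]
 [ 479.05105149 -355.11615994]] expected 489.42173122998156 -352.4654241404071
```

```bash
python3 - <<'E'
from h import *
x,y=.6433,-.2728
arm.move_l([x,y,.12],R(163),feed=.25)
arm.move_l([x,y,.0395],feed=.1)
arm.grip(.018); print("w",arm.current_width(),arm.current_force(),arm.current_ee_pos())
arm.move_l([x,y,.2],feed=.15)
arm.move_to([.4462,-.1658,.25],R(153.2))
c=arm.get_calibration("wrist");img=arm.snapshot("wrist")
cv2.imwrite("pics/w5.png",img[:,:,::-1]);np.save("c5.npy",c,allow_pickle=True)
t=arm.snapshot("top")
cv2.imwrite("pics/t5.png",t[:,:,::-1])
print(arm.current_t(),arm.current_ee_pos(),arm.current_width())
E
```

```text
w 0.0320920596704818 [ 0.34139085 -0.62236372 -0.01730949] [ 0.64333291 -0.27282925  0.03953528]
18.2417 [ 0.44729562 -0.16649429  0.24963676] 0.032100370741640426
```

View pics/w5.png

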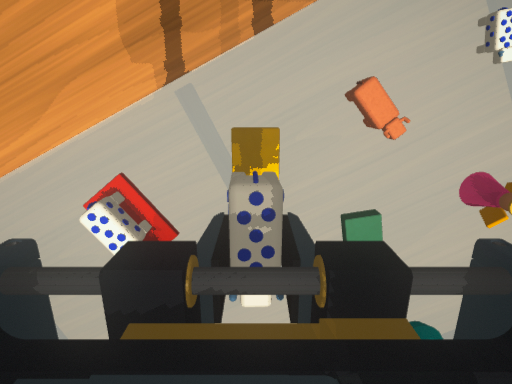

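View pics/t5.png

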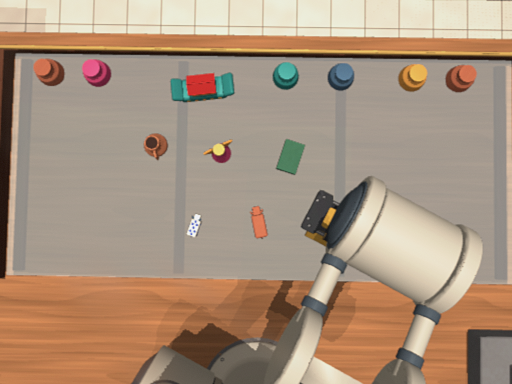

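```bash
python3 - <<'E'
from h import *
c=np.load("c5.npy",allow_pickle=True).item();c1=np.load("c1.npy",allow_pickle=True).item()
h=ray(c,[[232,127.5],[280,127.5]],.048)*1000;a=np.deg2rad(-26.8)
print(np.linalg.norm(h[1]-h[0]),"yellow",h.mean(0)+50*np.array([np.cos(a),np.sin(a)]),np.rad2deg(np.arctan2(*(h[0]-h[1])[::-1]))+90)
d=ray(c1,[[254.5,141.7],[247.3,153.9],[262,152.2],[254.5,165.5]],.086)*1000-[436.3,345.2]
r=np.deg2rad(-9.7);d=d@np.array([[np.cos(r),-np.sin(r)],[np.sin(r),np.cos(r)]]).T+[438.5,-363]
T=np.linalg.inv(c["cam_to_world"]);P=np.c_[d/1000,np.full(4,.098),np.ones(4)]@T.T
q=P[:,:3]@c["intrinsics"].T;q=q[:,:2]/q[:,2:]
print("expected dots px",q.round(1))
img=cv2.imread("pics/w5.png")
z=cv2.resize(img[170:260,75:185],None,fx=6,fy=6,interpolation=cv2.INTER_CUBIC)
for p in q: cv2.drawMarker(z,(int((p[0]-75)*6+3),int((p[1]-170)*6+3)),(0,255,0),0,12,2)
cv2.imwrite("pics/w5z.png",z)
E
```

```text
62.52953321214615 yellow [ 445.55597587 -163.65171314] -26.818688202193826
expected dots px [[ 91.5 216.8]
 [ 95.3 229.4]
 [104.  220. ]
 [108.4 233.6]]
```

View pics/w5z.png

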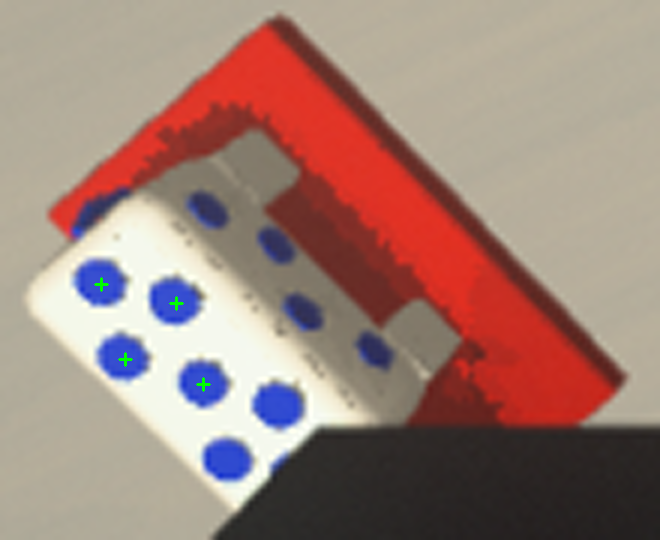

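```bash
python3 - <<'E'
from h import *
x,y=.446,-.165
arm.move_l([x,y,.09],R(153.2),feed=.15)
arm.move_l([x,y,.0582],feed=.04)
print(arm.current_ee_pos(),arm.current_force())
arm.grip(.057); print(arm.current_width(),arm.current_ee_pos())
arm.sleep(.4)
arm.move_l([x,y,.2],feed=.15)
arm.grip(.07)
arm.move_to([.439,.1605,.22],R(161.5))
c=arm.get_calibration("wrist");img=arm.snapshot("wrist")
cv2.imwrite("pics/w6.png",img[:,:,::-1]);np.save("c6.npy",c,allow_pickle=True)
t=arm.snapshot("top");cv2.imwrite("pics/t6.png",t[:,:,::-1])
print(arm.current_t(),arm.current_ee_pos(),arm.current_joint_positions())
cv2.imwrite("pics/w6z.png",cv2.resize(img[100:200,210:300,::-1],None,fx=6,fy=6,interpolation=cv2.INTER_CUBIC))
cv2.imwrite("pics/t6z.png",cv2.resize(t[185:265,290:430,::-1],None,fx=5,fy=5,interpolation=cv2.INTER_CUBIC))
E
```

```text
[ 0.44612595 -0.16505088  0.05830196] [-0.38263953  0.30546944 -1.80415133]
0.05717273193114681 [ 0.4460355  -0.16500632  0.05824207]
24.2167 [0.43942742 0.15950106 0.21992626] [ 1.26337515e+01  1.34776018e+01  9.56373119e+01 -1.14145715e-02
  7.08876725e+01 -5.87711894e+01]
```

View pics/w6.png

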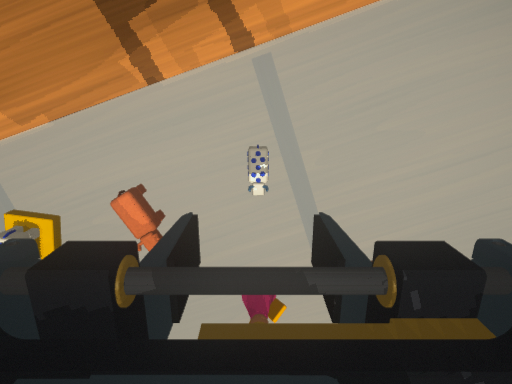

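View pics/w6z.png

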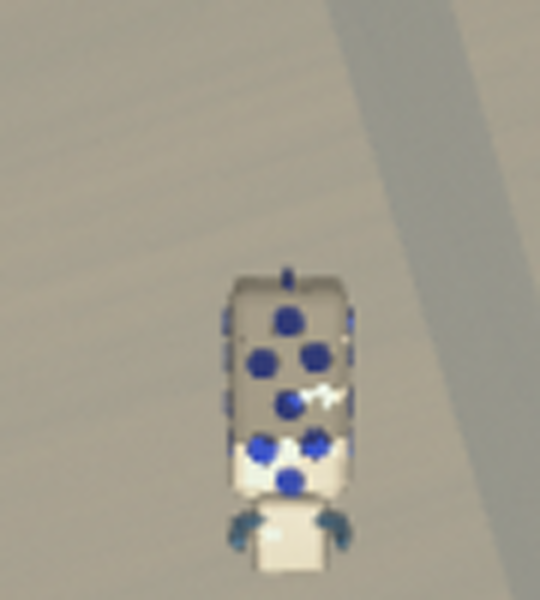

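View pics/t6z.png

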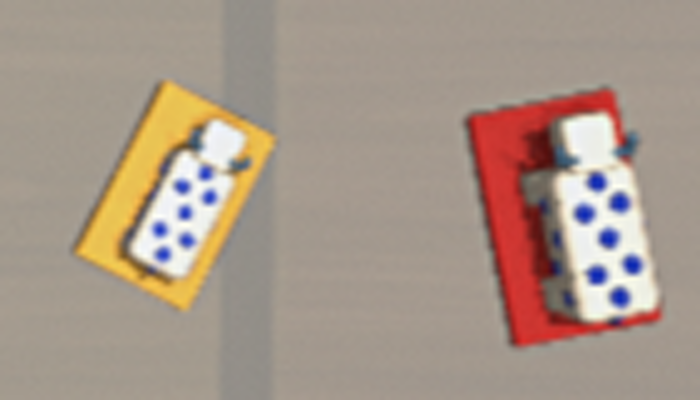

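```bash
python3 - <<'E'
from h import *
c=np.load("c6.npy",allow_pickle=True).item();c3=np.load("c3.npy",allow_pickle=True).item();ct=arm.get_calibration("top")
a=ray(c,[[258.1,146.7],[258.3,182.7],[258.4,195.2]],.06)*1000
d=(a[2]-a[0])/np.linalg.norm(a[2]-a[0]);print(a,np.linalg.norm(np.diff(a,axis=0),axis=1),np.rad2deg(np.arctan2(d[1],d[0])))
print("mid",a[:2].mean(0)+6*d,"tip",a[2]-30*d)
o=ray(c3,[254.6,164.4],.074)[0]*1000-[643.3,-272.8]; r=np.deg2rad(-9.8)
o=np.array([[np.cos(r),-np.sin(r)],[np.sin(r),np.cos(r)]])@o
print("medium mid", ray(ct,[327,227.6],.092)[0]*1000-o)
o=ray(np.load("c1.npy",allow_pickle=True).item(),[254.5,165.5],.086)[0]*1000-[436.3,345.2]
r=np.deg2rad(-9.7);o=np.array([[np.cos(r),-np.sin(r)],[np.sin(r),np.cos(r)]])@o
print("large mid", ray(ct,[290+609/5,185+238/5],.098)[0]*1000-o)
E
```

```text
[[409.09493509 174.39108526]
 [450.98951916 160.69191478]
 [466.23675537 155.74614747]] [44.07747096 16.02931148] -18.07110746178726
mid [435.74626078 165.68031758] tip [437.7165871  165.05205968]
medium mid [ 446.10781508 -168.43964157]
large mid [ 439.47390504 -366.23593079]
```

```bash
python3 - <<'E'
from h import *
arm.move_l([.439,.162,.15],R(161.9),feed=.2);arm.sleep(.3)
c=arm.get_calibration("wrist");img=arm.snapshot("wrist");np.save("c7.npy",c,allow_pickle=True)
print(arm.current_ee_pos())
cv2.imwrite("pics/w7z.png",cv2.resize(img[110:250,190:330,::-1],None,fx=4,fy=4,interpolation=cv2.INTER_CUBIC))
E
```

```text
[0.43937717 0.16206447 0.15063961]
```

View pics/w7z.png

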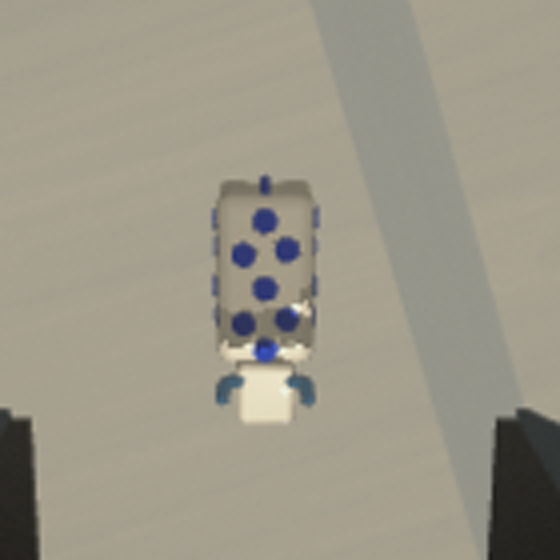

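```bash
python3 - <<'E'
from h import *
c=np.load("c7.npy",allow_pickle=True).item()
a=ray(c,[[256.2,155.3],[256.3,200.5],[256.4,216]],.06)*1000
d=(a[2]-a[0])/np.linalg.norm(a[2]-a[0]);print(a,np.linalg.norm(np.diff(a,axis=0),axis=1),np.rad2deg(np.arctan2(d[1],d[0])))
print("mid",a[:2].mean(0)+6*d,"tip",a[2]-30*d)
E
```

```text
[[407.66672505 174.49541171]
 [451.22726913 160.37039964]
 [467.09323303 155.29635621]] [45.79341619 16.65757268] -17.904204937878426
mid [435.15642815 165.58834695] tip [438.5460777  164.51914984]
```

```bash
python3 - <<'E'
from h import *
x,y=.4368,.165
arm.move_l([x,y,.0355],R(162),feed=.08)
arm.grip(.01); print("w",arm.current_width(),arm.current_force(),arm.current_ee_pos())
arm.move_l([x,y,.22],feed=.15)
arm.move_to([.614,-.0755,.25],R(162.5)); arm.sleep(.3)
c=arm.get_calibration("wrist");img=arm.snapshot("wrist")
cv2.imwrite("pics/w8.png",img[:,:,::-1]);np.save("c8.npy",c,allow_pickle=True)
print(arm.current_t(),arm.current_ee_pos(),arm.current_width())
E
```

```text
w 0.02306409834527306 [-0.25059977  1.34880252  0.72389697] [0.43678425 0.16498562 0.03550566]
30.3167 [ 0.61389088 -0.0748894   0.25013906] 0.02329797811298477
```

View pics/w8.png

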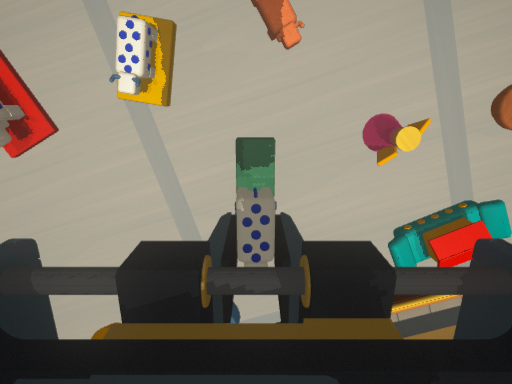

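```bash
python3 - <<'E'
from h import *
c=np.load("c8.npy",allow_pickle=True).item()
for z in (.054,):
    h=ray(c,[[236,137.3],[275.3,137.3]],z)*1000;a=np.deg2rad(-17.5)
    print(np.linalg.norm(h[1]-h[0]),"green",h.mean(0)+40*np.array([np.cos(a),np.sin(a)]),np.rad2deg(np.arctan2(*(h[0]-h[1])[::-1]))+90)
img=cv2.imread("pics/w8.png");cv2.imwrite("pics/w8z.png",cv2.resize(img[125:225,210:300],None,fx=6,fy=6,interpolation=cv2.INTER_CUBIC))
E
```

```text
50.911353783062545 green [613.71377389 -73.10290502] -17.48026839557025
```

View pics/w8z.png

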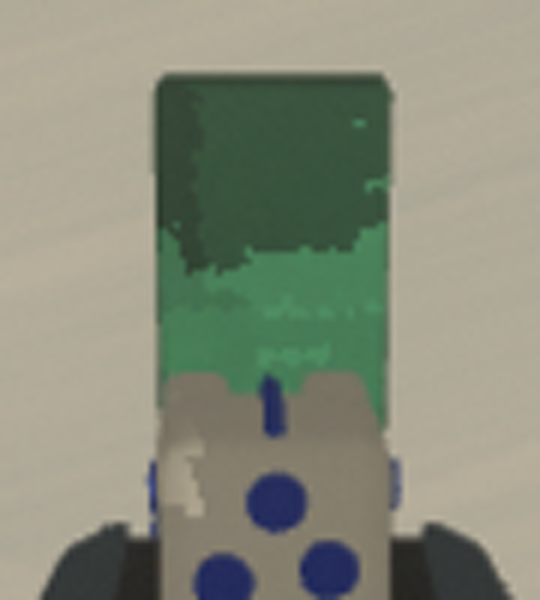

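```bash
python3 - <<'E'
from h import *
x,y=.6148,-.0743
arm.move_l([x,y,.09],R(162.5),feed=.15)
arm.move_l([x,y,.0600],feed=.04)
print(arm.current_ee_pos(),arm.current_force())
arm.grip(.05); print(arm.current_width(),arm.current_ee_pos())
arm.sleep(.4)
arm.move_l([x,y,.2],feed=.15)
arm.sleep(.2)
cv2.imwrite("pics/w9.png",arm.snapshot("wrist")[:,:,::-1])
arm.move_to([.35,.45,.25],R(162)); arm.sleep(.3)
t=arm.snapshot("top");cv2.imwrite("pics/t9.png",t[:,:,::-1])
cv2.imwrite("pics/t9z.png",cv2.resize(t[120:270,130:430,::-1],None,fx=2.6,fy=2.6,interpolation=cv2.INTER_CUBIC))
cv2.imwrite("pics/s9.png",arm.snapshot("scene")[:,:,::-1])
print(arm.current_t(),arm.current_force())
E
```

```text
[ 0.61486693 -0.07432119  0.05996254] [ 0.41249599  0.15272732 -0.76849077]
0.04986868497201225 [ 0.6148225  -0.07429943  0.06001154]
37.275 [-0.73888621 -0.2627967  -0.30737489]
```

View pics/w9.png

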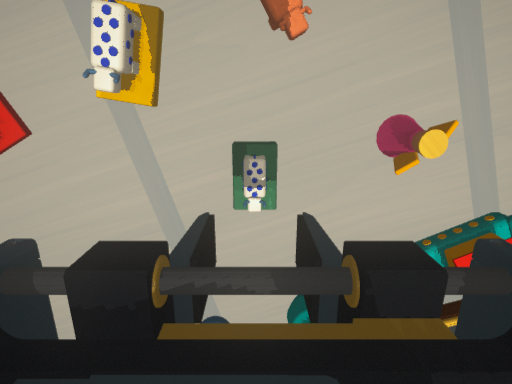

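View pics/t9z.png

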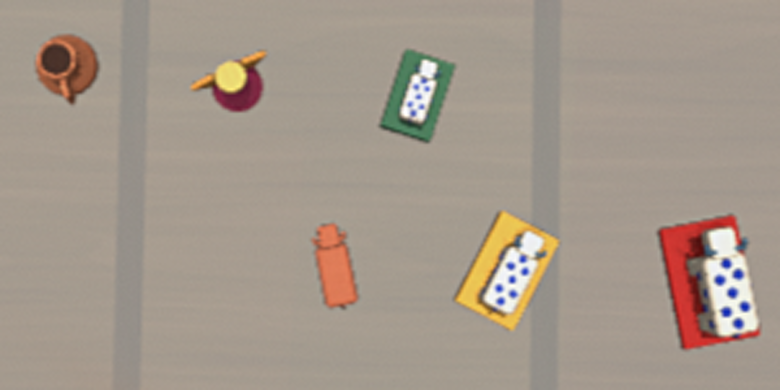

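View pics/s9.png

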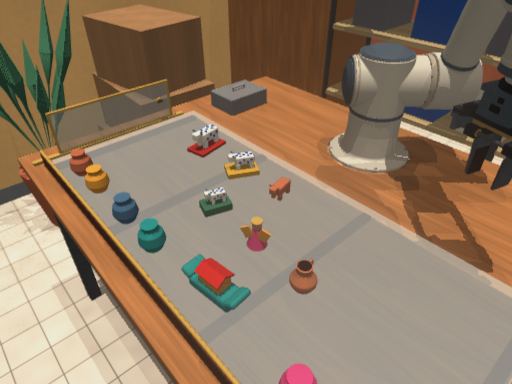

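```bash
python3 - <<'E'
from h import *
a=cv2.imread("pics/top0.png").astype(int);b=cv2.imread("pics/t9.png").astype(int)
for n,(u,v) in dict(brown=(259,222),angel=(220,151),jug=(154,146)).items(): print(n,(abs(a-b).max(2)[v-18:v+18,u-18:u+18]>40).sum())
arm.sign_off()
E
```

```text
brown 0
angel 0
jug 0
the job is handed in; nothing more can be done
```

I put all three dotted bulls on their own stands in the order asked (large on red, medium on yellow, small on green). Each was released before I took the next, and the job was handed in at about 37 s of the 109 s allowed.

What the last checks showed:
- **Positions:** Tracking the painted dots from the top camera put the large and medium bulls about 3–4 mm from the centres I measured for their stands. The wrist view had the large bull's dots landing where expected. The small bull I checked only by eye in the wrist and top pictures: it is close to the middle and lined up with its stand.
- **Posture:** All three look upright in the final scene picture, and the gripper was clear of everything at the end.
- **Bystanders:** The brown bull, angel and jug show no pixel change in the top camera between start and finish.
- **Disagreement:** The top and wrist cameras differed by about 1–2 mm on the stands, and by about 5 mm on where the small bull stood at the start. I looked again from closer and used the wrist reading. The fingers then closed to 23 mm on the 24 mm trunk, and the grip held.

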